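Hold the belt-tensioner bolt from behind its bracket

TASK

Reach down into the gap behind the front plate of the tensioner bracket and grip the hidden hexagonal bolt head between the fingers, across two opposite flats. Turn the head so that the swing arm with the pulley comes down, until you feel the arm stop firmly against its stop pin, and finish while still gripping the head and pressing the arm on the pin, holding the bolt from turning back so that I can tighten the nut. Work only by the bolt head, do not touch the swing arm or pulley, and leave the other things on the bench where they are.

Things in the scene. Friction and masses are not known exactly. Their poses are not given: they have to be found in the camera images.
- bolt_head (a point): Centre of the steel hexagonal bolt head: 30 mm across flats, 35 mm across corners, 16 mm thick. Bolt level, 105 mm above the bench. x: along the bolt, from head through front plate to nut. Turns with the bolt: y is the normal of the pair of flats to grip from above, towards the swing arm's side; z, up along those flats, leans away from the arm's side by 0.35 rad minus joint bolt.
- bolt (a joint): Turn (rad) of bolt, swing arm and pulley from the upper end stop, about minus x of bolt_head; starts at 0 to 0.2, grows as the arm swings down; arm level at 0.35. Spring 0.3 N m/rad and friction 0.08 N m resist, up to 0.4 N m at the stop pin; let go there, it springs back below 0.5. The arm meets the pin somewhere between 0.55 and 0.9, as the pin is clamped.
- idler: Swing arm with idler pulley, fixed on the bolt in front of the front plate. Origin and axes as bolt_head. Dark flat arm 14 mm high, 8 mm thick, its middle 42 mm along x from the head's centre, reaching 80 mm along +y; its lower edge comes onto the pin. Not to be touched.
- pulley (a point): Middle of the aluminium idler pulley, 42 mm across and 16 mm thick, at the arm's end: 80 mm along y and 55 mm along x of bolt_head.
- head: The bolt head, fixed on the bolt: same origin and axes as point bolt_head.
- stop_pin: Stop pin: steel, 8 mm across, 28 mm long, level, sticking out of the front plate below the swing arm, clamped in a vertical slot. Origin in its middle; x along the pin, parallel to the bolt. It lies 41 mm from the head's centre along the bolt, 50 mm to the arm's side, 24 to 38 mm below the bolt axis.
- gap (a point): Middle of the gap's mouth, 2 mm rearward (-x) of the head's centre, level with the front plate's top; axes as bracket. Gap 48 mm wide along x, open above and at both ends, floor 104 mm below. Front plate (+x side, 5 mm thick): full height to 32 mm either side of the bolt, then 34 mm lower, out to 60 mm (-y) and 80 mm (+y). Rear plate: 5 mm thick, top 12 mm lower, 50 mm either side.
- bracket: Board (200 x 370 x 18 mm) fixed to the bench, with the folded steel tensioner bracket (140 mm long) and a grey motor (90 mm across, 100 mm long, centre 205 mm to +y, top 137 mm above the bench). Origin on the bench right under the bolt head's centre; x as the bolt axis, z up.
- loose_nut: Loose hexagonal nut, 30 mm across, 16 mm high, lying on the board in front of the bracket. Bystander; origin under its centre.
- washer: Loose washer, 40 mm across, 4 mm high, lying on the board. Bystander.
- driver: Screwdriver lying on the bench. Bystander.
- spanner: Open spanner lying on the bench. Bystander.
- tape: Roll of black tape, 100 mm across, 20 mm high, lying flat. Bystander.
- coupling: Grey pipe coupling, 50 mm across and high, standing. Bystander.
- jar: Amber jar, 70 mm across, 90 mm high. Bystander.
- adapter: White plug adapter, 60 x 50 x 40 mm. Bystander.

How it is judged:
By the outcome, as a careful person would: the job done as asked, in the order asked, and still so for the second after the job is handed in, while the arm keeps its last pose, push and grip.
It also fails if it takes over 42 s, if anything falls off the work surface, if the arm or the gripper's body presses on something with over 40 N, if the wrist force passes 120 N, or if a joint passes its speed limit or range.

ROBOT

A 6-joint arm with a two-finger parallel gripper is mounted at the origin on the work surface. World frame = base frame: x ahead of the robot, y to its left, z up, the work surface at z = 0. Lengths are in mm, angles in rad, forces in N, time in s.
With the tool pointing down it reaches from about 275 to 850 mm from the base axis. Payload 5.2 kg.
Tool frame: the origin (TCP) lies at the very end of the fingers, on their centre line; the grasp point (between the pads) lies 19 mm behind it; z points along the fingers, y is the line along which they close (so a half turn about z gives the same grasp; the last joint's range is limited). The gripper opens to 85 mm and grips with 20 to 120 N. Pads are 22 mm wide; open, the fingers measure 114 mm over their backs; the gripper's body (76 mm by 85 mm) begins 54 mm behind the grasp point. The pads swing forward as they close: fully open they stand 13 mm farther back than shut.
Start: joints at [-0.203, 0.259, 1.535, -0, 1.348, -0.203], TCP at [550.005, 0.023, 231.31] pointing down, gripper open.
Joint ranges: [-3.14, 3.14], [-0.91, 2.08], [0.19, 2.58], [-1.22, 4.36], [0.22, 2.71], [-3.12, 3.12]. Speed limits (rad/s): [2.57, 2.57, 3.14, 3.14, 3.14, 3.14].

INTERFACE

Orientations are given as a rotation vector (axis times angle).
In Python, from station import * gives the robot as it stands. Calls block until the motion is done:
- goto(position, orientation): joint-space move of the TCP to a pose.
- movel(position, v=150, frame=None): straight line of the TCP; frame=None keeps the orientation; v is the mean speed in mm/s.
- set_joints(angles): joint-space move.
- move_gripper(opening, f_grip=None): finger opening in mm; f_grip is the grip in N (None keeps the last); returns when the fingers have stopped.
- pause(seconds).
- inverse_kinematics(position, orientation): joint angles nearest the present ones, or None.
- get_state(): the state.
- grab_frame(name): name is "scene" or "side" or "wrist"; returns the picture (400x640x3 uint8, red, green, blue); there is no depth.
- calibration(name): a dict with "fx", "fy", "cx", "cy" (pixels), "view" (4x4, takes a point from world to camera coordinates); the wrist camera has in their place "mount" (4x4, takes a point from camera to tool coordinates, whose origin is the TCP and whose axes are the flange's). Camera axes: x right, y down, z forward; pixel columns grow to the right and rows downward; lengths in mm; the calibration is good to about 2 mm. A picture is of the moment at which its call begins: read the wrist's pose just before it. calibration takes no time and is no camera call.
A pose or a line that the arm cannot do raises Unreachable and nothing moves.
- job_done(): hands the job in; it is judged then, once.
The state is a dict: "time_s": time; "joints": joint angles; "dq": joint speeds; "joint_efforts": joint torques, N m; "position": TCP position; "orientation": TCP orientation; "wrist_force": force on the tool from outside, world axes, zero at the start; "wrist_torque": the same for the moment, N m; "gripper_width": finger opening in mm; "grip_force": force on a finger pad.
Only numpy, scipy, OpenCV 4.12 (cv2) and the standard library are available. Lean on these libraries where they do the work, as an engineer would, in place of code of your own. Each camera call takes 0.05 s, during which the arm holds its last target. There are 200 camera calls.

## Working session

There is one attempt and no reset: what is moved stays moved. The work goes in short steps, each a Python script; the robot and the scene stay as the last script left them, time stands still between calls to the robot, and variables do not carry over. Pictures are saved under pics/ and viewed, at most 10 in all, crops included, and the job is handed in when it is done.

```bash
ls; mkdir -p pics; python3 - <<'E'
from station import *
import cv2,numpy as np
for n in("scene","side","wrist"):
    s=get_state()
    im=grab_frame(n); cv2.imwrite(f"pics/{n}0.png",im[:,:,::-1]); c=calibration(n)
    print(n,{k:np.round(v,4).tolist() for k,v in c.items()})
print(s)
E
```

```text
pics
scene {'fx': 366.8335, 'fy': 366.8335, 'cx': 313.8481, 'cy': 202.6272, 'view': [[0.1496, 0.9887, -0.0054, -44.3882], [0.8135, -0.1262, -0.5676, -376.4566], [-0.5619, 0.0805, -0.8233, 1397.0722], [0.0, 0.0, 0.0, 1.0]]}
side {'fx': 388.7219, 'fy': 388.7219, 'cx': 318.2879, 'cy': 192.8883, 'view': [[0.9419, -0.3359, -0.0029, -531.4214], [-0.2556, -0.7112, -0.6549, 191.3438], [0.2179, 0.6176, -0.7557, 1032.6426], [0.0, 0.0, 0.0, 1.0]]}
wrist {'fx': 318.3331, 'fy': 318.3331, 'cx': 320.6401, 'cy': 200.9087, 'mount': [[0.0008, -0.963, -0.2694, 67.9688], [1.0, 0.001, -0.0005, 0.8649], [0.0007, -0.2694, 0.963, -142.903], [0.0, 0.0, 0.0, 1.0]]}
{'time_s': 0.1, 'joints': array([-2.02810889e-01,  2.59287362e-01,  1.53596197e+00, -2.34712396e-05,
        1.34804145e+00, -2.02813402e-01]), 'dq': array([ 0.00163879, -0.00261806, -0.0023592 ,  0.00024461, -0.00062365,
        0.00141106]), 'joint_efforts': array([ 3.02140717e-03, -4.46967566e+01, -2.91247433e+01, -1.80583206e-04,
        6.27233181e-03, -7.21271704e-05]), 'position': array([5.49516744e+02, 1.08585989e-01, 2.30553253e+02]), 'orientation': array([-2.22043887e+00, -2.22045601e+00,  1.49691904e-03]), 'wrist_force': array([ 0.2546782 , -0.30272409, -0.28274616]), 'wrist_torque': array([ 0.02110641, -0.00534169,  0.00956497]), 'grip_force': 0.0, 'gripper_width': 85.25543358307202}
```

View pics/scene0.png

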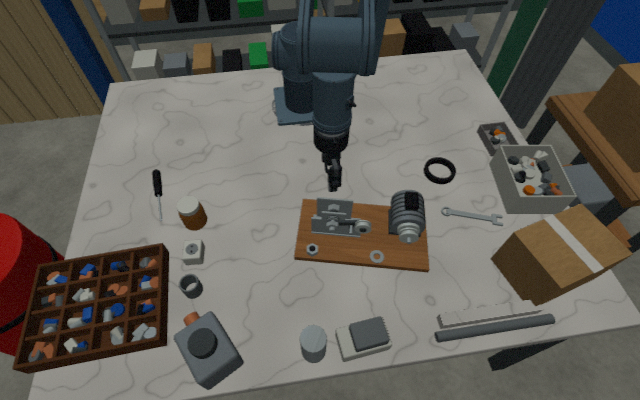

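View pics/side0.png

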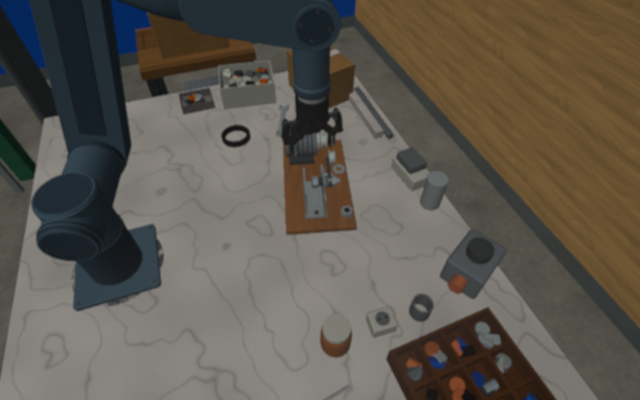

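View pics/wrist0.png

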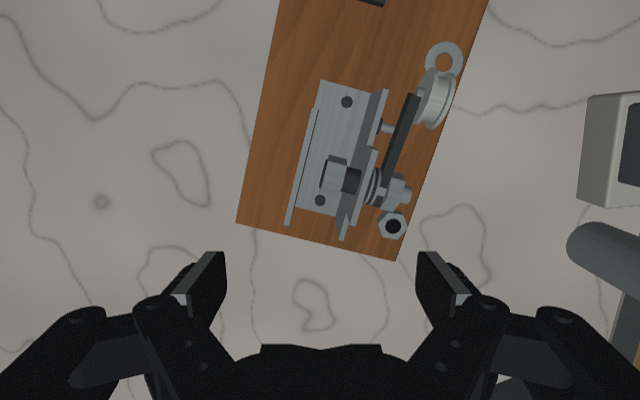

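The wrist view shows everything: the head at about (335,175), the front plate's top edge from (345,235) to (385,90), the pulley at (437,100), and the board's near corners at (236,222) and (396,262). I'll cast rays for a coarse pose and view an enlarged crop.

```bash
cat > h.py <<'E'
from station import *
import cv2,numpy as np
from scipy.spatial.transform import Rotation as R
def campose(n,s=None):
    c=calibration(n)
    if n!="wrist": return np.linalg.inv(c["view"]),c
    T=np.eye(4);T[:3,:3]=R.from_rotvec(s["orientation"]).as_matrix();T[:3,3]=s["position"]
    return T@c["mount"],c
def ray(T,c,p):
    d=T[:3,:3]@np.array([(p[0]-c["cx"])/c["fx"],(p[1]-c["cy"])/c["fy"],1]);return T[:3,3],d/np.linalg.norm(d)
def onz(T,c,p,z):
    o,d=ray(T,c,p);return o+d*(z-o[2])/d[2]
def pix(T,c,P):
    q=np.linalg.inv(T)@np.append(P,1);return np.array([c["fx"]*q[0]/q[2]+c["cx"],c["fy"]*q[1]/q[2]+c["cy"]])
def tri(rs):
    A=0;b=0
    for o,d in rs:
        M=np.eye(3)-np.outer(d,d);A=A+M;b=b+M@o
    return np.linalg.solve(A,b)
E
python3 - <<'E'
from h import *
s=get_state();T,c=campose("wrist",s);print(np.round(T,3))
for p,z in [((236,222),18),((396,262),18),((280,0),18),((342,240),127),((386,90),127),((335,160),120),((437,100),115)]:
    print(p,z,np.round(onz(T,c,p,z),1))
im=cv2.imread("pics/wrist0.png")[30:270,230:480];cv2.imwrite("pics/w0c.png",cv2.resize(im,None,fx=2.5,fy=2.5,interpolation=cv2.INTER_CUBIC))
E
```

```text
[[ 1.00000e+00  1.00000e-03 -2.00000e-03  5.50681e+02]
 [ 1.00000e-03 -9.63000e-01 -2.69000e-01  6.80380e+01]
 [-2.00000e-03  2.69000e-01 -9.63000e-01  3.73600e+02]
 [ 0.00000e+00  0.00000e+00  0.00000e+00  1.00000e+00]]
(236, 222) 18 [450.  -57.4  18. ]
(396, 262) 18 [ 642.4 -108.9   18. ]
(280, 0) 18 [509.8 174.4  18. ]
(342, 240) 127 [568.  -34.6 127. ]
(386, 90) 127 [598.   83.6 127. ]
(335, 160) 120 [561.6  31.1 120. ]
(437, 100) 115 [640.2  77.  115. ]
```

View pics/w0c.png

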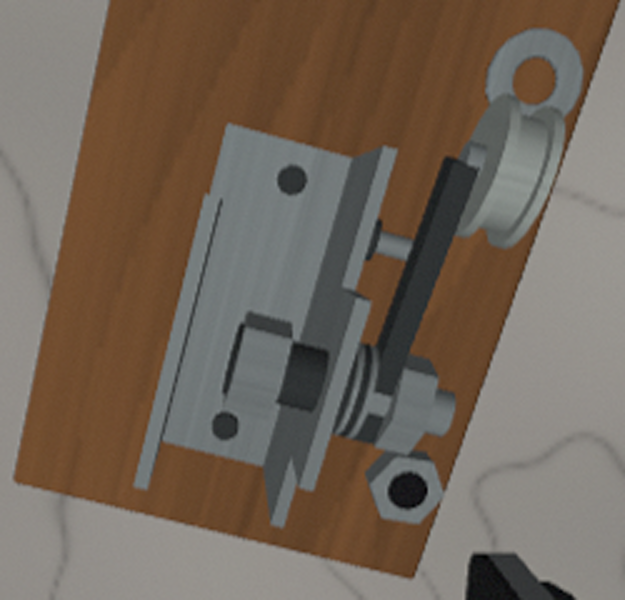

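The crop (scale 2.5, origin (230,30)) shows the bolt head at crop (262,365). The outer top edge of the front plate's full-height part runs from (310,490) to (368,300), with the pulley at (515,170) and the pin at (392,245). The near edge of the board measures 199 mm, against 200 mm given, so the yaw is about -0.26. Next I'll check IK over the tilt range and move above the head for a closer look.

```bash
cat >> h.py <<'E'
YAW=-0.258
def tool(lean,flip=1,yaw=None):
    """fingers down, closing along y_b; lean>0: gripper back end leans to -y_b"""
    yw=YAW if yaw is None else yaw
    Rb=R.from_euler('z',yw).as_matrix()
    Rl=Rb@R.from_euler('x',lean).as_matrix()   # z axis -> (-sin)y + cos z
    y=flip*Rl[:,1];z=-Rl[:,2]
    return np.column_stack([np.cross(y,z),y,z])
def rv(M): return R.from_matrix(M).as_rotvec()
E
python3 - <<'E'
from h import *
s=get_state();T,c=campose("wrist",s)
xb=np.array([np.cos(YAW),np.sin(YAW),0]);yb=np.array([-xb[1],xb[0],0])
a=onz(T,c,(230+310/2.5,30+490/2.5),128);b=onz(T,c,(230+368/2.5,30+300/2.5),128)
print(a,b,np.linalg.norm(a-b),np.arctan2(*(b-a)[:2]))
H=(a+b)/2-27*xb;H[2]=105;print("H",H)
for f in(1,-1):
  for l in(.35,.2,0,-.3,-.55):
    M=tool(l,f);j=inverse_kinematics(H+19*M[:,2],rv(M));print(f,l,None if j is None else np.round(j,2))
f=1
M=tool(0.0,f);
try:
    goto(H+np.array([0,0,70])-60*xb,rv(M))
except Exception as e: print(e)
s=get_state();im=grab_frame("wrist");cv2.imwrite("pics/w1.png",im[:,:,::-1]);np.save("pics/w1.npy",np.r_[s["position"],s["orientation"]]);print(s["time_s"],s["position"],s["joints"])
E
```

```text
[577.5618971  -21.88196016 128.        ] [593.54536362  39.99311308 128.        ] 63.90614908143991 0.25279224131053113
H [559.4472708   15.94455246 105.        ]
1 0.35 [-0.38  0.41  1.77  0.4   1.05 -1.92]
1 0.2 [-0.29  0.4   1.74  0.24  1.02 -1.73]
1 0 [-0.17  0.41  1.7  -0.    1.03 -1.48]
1 -0.3 [ 0.    0.49  1.62 -0.32  1.13 -1.16]
1 -0.55 [ 0.12  0.58  1.55 -0.53  1.28 -0.96]
-1 0.35 [-0.38  0.41  1.77  0.4   1.05  1.23]
-1 0.2 [-0.29  0.4   1.74  0.24  1.02  1.41]
-1 0 [-0.17  0.41  1.7  -0.    1.03  1.66]
-1 -0.3 [ 0.    0.49  1.62 -0.32  1.13  1.98]
-1 -0.55 [ 0.12  0.58  1.55 -0.53  1.28  2.18]
1.3083 [501.71157757  31.14042523 175.18134025] [-1.60211974e-01  2.20549857e-01  1.72996098e+00 -6.56604157e-05
  1.19062983e+00 -1.47165679e+00]
```

View pics/w1.png

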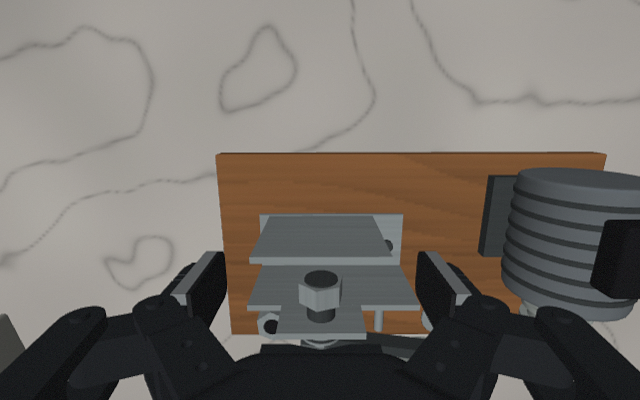

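The view is from behind the bracket: the head's rear hex face is at about (320,278) and the plate top edges are level in the picture, so the yaw is right. I'll enlarge the head to read its corners.

```bash
python3 - <<'E'
from h import *
im=cv2.imread("pics/w1.png")[262:346,270:370];cv2.imwrite("pics/w1c.png",cv2.resize(im,None,fx=7,fy=7,interpolation=cv2.INTER_CUBIC))
E
```

```text
(no output)
```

View pics/w1c.png

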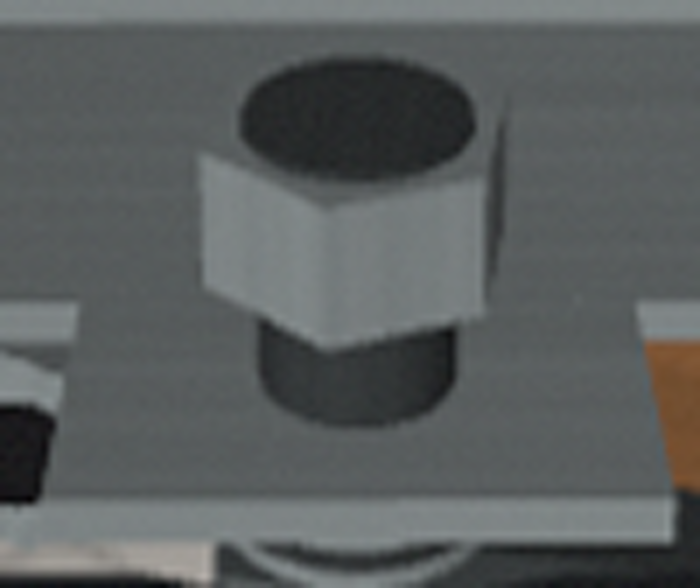

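Corners in crop pixels: rear face (200,153), (325,208), (487,178); front face (205,290), (328,350), (485,318). I'll cast these onto the head's two end planes and also triangulate the plate edge between the two wrist views as a check.

```bash
python3 - <<'E'
from h import *
s=np.load("pics/w1.npy");T,c=campose("wrist",dict(position=s[:3],orientation=s[3:]))
T0=np.array([[1,.001,-.002,550.681],[.001,-.963,-.269,68.038],[-.002,.269,-.963,373.6],[0,0,0,1]])
xb=np.array([np.cos(YAW),np.sin(YAW),0]);yb=np.array([-xb[1],xb[0],0])
C=lambda p:(270+p[0]/7,262+p[1]/7); C0=lambda p:(230+p[0]/2.5,30+p[1]/2.5)
# plate full-height top outer corners in both views
A=tri([ray(T,c,C((35,540))),ray(T0,c,C0((310,490)))]);B=tri([ray(T,c,C((675,542))),ray(T0,c,C0((368,300)))])
for n,P in(("A",A),("B",B)):print(n,P,pix(T,c,P))
a=onz(T,c,C((35,540)),128);b=onz(T,c,C((675,542)),128);print("w1 z128",a,b,np.linalg.norm(a-b),np.arctan2(*(b-a)[:2]))
e=onz(T,c,(217,153),18),onz(T,c,(605,153),18);print(e,np.linalg.norm(e[0]-e[1]),np.arctan2(*(e[1]-e[0])[:2]))
H1=(a+b)/2-27*xb;print("H from w1",H1, "rel yb/xb",H1@xb,H1@yb)
H0=np.array([559.45,15.94,105]);print(H0@xb,H0@yb)
rear=[(200,153),(325,208),(487,178)];front=[(205,290),(328,350),(485,318)]
for X in (-3,0,3):
  hx=H0@xb+X
  for pts,dx in((rear,-8),(front,8)):
    Q=[]
    for p in pts:
        o,d=ray(T,c,C(p));P=o+d*((hx+dx-o@xb)/(d@xb));Q.append((P@yb,P[2]))
    Q=np.array(Q);ang=np.deg2rad([150,90,30])
    # rigid 2D fit: Q = t + 17.32*R(l)
    z=Q@[1,1j];m=17.32*np.exp(1j*ang);l=np.angle(np.sum((z-z.mean())*np.conj(m-m.mean())))
    sc=np.std(z)/np.std(m);t=z.mean()-np.exp(1j*l)*m.mean()
    print(X,dx,np.round(Q,1).tolist(),"lean",round(l,3),"scale",round(sc,3),"centre",np.round(t,1))
E
```

```text
A [577.50246039 -22.01882694 128.0437636 ] [275.22322031 339.04128251]
B [593.31226031  40.14749175 129.16173191] [366.43211212 339.42707533]
w1 z128 [577.57571576 -22.21209974 128.        ] [594.27656716  40.0938462  128.        ] 64.5054209944101 0.2618895857048331
(array([447.56258068, -55.26506967,  18.        ]), array([540.67524947, 296.95811933,  18.        ])) 364.3228567595054 0.2584448351739797
H from w1 [559.8197819   15.82984922 128.        ] rel yb/xb 537.2520395032519 158.14239905862493
536.8663919022429 158.15455524855264
-3 -8 [[142.6, 118.7], [155.3, 128.8], [171.1, 123.4]] lean 0.168 scale 0.958 centre (158.3+112.3j)
-3 8 [[142.8, 118.2], [155.5, 128.3], [171.2, 123.0]] lean 0.171 scale 0.955 centre (158.5+111.8j)
0 -8 [[142.2, 113.6], [155.2, 124.0], [171.4, 118.4]] lean 0.168 scale 0.983 centre (158.2+107.3j)
0 8 [[142.4, 113.7], [155.4, 124.0], [171.5, 118.6]] lean 0.171 scale 0.976 centre (158.4+107.4j)
3 -8 [[141.8, 108.4], [155.1, 119.1], [171.8, 113.4]] lean 0.168 scale 1.007 centre (158.2+102.2j)
3 8 [[142.1, 109.1], [155.4, 119.7], [171.8, 114.2]] lean 0.171 scale 0.998 centre (158.4+103j)
```

The views agree: head centre at 538 mm along the bolt direction and 158.3 mm across it, z ≈ 105, lean 0.17 (bolt at about 0.18). The scale fits the 30/35 mm hexagon at z = 105. I'll descend along the lean and grip.

```bash
cat >> h.py <<'E'
XB=np.array([np.cos(YAW),np.sin(YAW),0]);YB=np.array([-XB[1],XB[0],0])
G=XB*536.9+YB*158.3+np.array([0,0,105.])   # grasp centre on the bolt axis
def pose(lean,up=0,G=G):
    M=tool(lean,1);return G+(20-up)*M[:,2],rv(M)
def st(t=""):
    s=get_state();w=s["wrist_torque"];f=s["wrist_force"]
    r=s["position"]-G
    lean=np.arctan2(*(lambda z:(z@YB,-z[2]))(R.from_rotvec(s["orientation"]).as_matrix()[:,2]))
    print(t,"t%.2f lean%.3f F(b)%s T(b)%s w%.2f g%.1f"%(s["time_s"],lean,np.round([f@XB,f@YB,f[2]],1),np.round([w@XB,w@YB,w[2]],2),s["gripper_width"],s["grip_force"]),"TCP-G",np.round([r@XB,r@YB,r[2]],1));return s
E
python3 - <<'E'
from h import *
move_gripper(58,40)
goto(*pose(.17,75));st("above")
p,o=pose(.17,0);movel(p,v=60);s=st("down")
im=grab_frame("wrist");cv2.imwrite("pics/w2.png",im[:,:,::-1])
E
```

```text
above t2.11 lean0.170 F(b)[-0.7  0.1 -1.2] T(b)[-0.04  0.01 -0.02] w58.10 g0.0 TCP-G [  0.8 -10.8  53.3]
down t3.51 lean0.170 F(b)[-1.  -0.4 -0.3] T(b)[-0.06 -0.04  0.03] w58.18 g0.0 TCP-G [  0.4   3.3 -19.3]
```

View pics/w2.png

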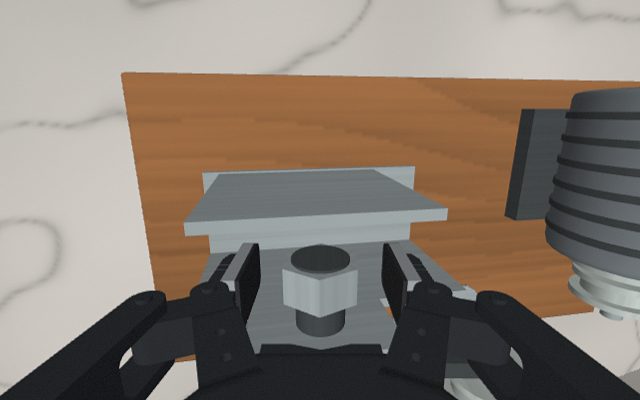

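The fingers stand in the gap either side of the head (head 283–357, pads at 258 and 383), centred and parallel to the flats. Closing now, then turning in small steps.

```bash
python3 - <<'E'
from h import *
move_gripper(28,40);st("grip40")
move_gripper(27,90);st("grip90")
l=.17
for k in range(6):
    l-=.04;p,o=pose(l);movel(p,v=15,frame=o);pause(.15);st("%.2f"%l)
E
```

```text
grip40 t3.92 lean0.170 F(b)[-1.5 -2.6  3.6] T(b)[-0.33  0.19  0.02] w29.13 g39.6 TCP-G [  0.2   3.1 -19.3]
grip90 t4.13 lean0.170 F(b)[-2.1 -3.1  5.5] T(b)[-0.39  0.28  0.06] w28.45 g79.9 TCP-G [  0.2   3.1 -19.2]
0.13 t4.53 lean0.130 F(b)[-2.5 -2.9  7. ] T(b)[-0.48  0.31  0.02] w28.51 g80.8 TCP-G [  0.2   2.3 -19.3]
0.09 t4.93 lean0.091 F(b)[-1.9 -3.6  7.5] T(b)[-0.48  0.31  0.02] w29.00 g80.9 TCP-G [  0.2   1.5 -19.4]
0.05 t5.33 lean0.051 F(b)[-1.8 -3.7  7.3] T(b)[-0.5   0.29 -0.  ] w28.64 g81.0 TCP-G [  0.2   0.8 -19.5]
0.01 t5.73 lean0.011 F(b)[-1.2 -4.   6.5] T(b)[-0.45  0.28 -0.02] w28.84 g81.0 TCP-G [  0.2  -0.  -19.5]
-0.03 t6.13 lean-0.029 F(b)[-1.  -2.9  7.2] T(b)[-0.59  0.24 -0.03] w28.77 g81.0 TCP-G [  0.1  -0.8 -19.5]
-0.07 t6.53 lean-0.069 F(b)[-2.4 -3.4  7. ] T(b)[-0.54  0.24 -0.03] w28.60 g81.0 TCP-G [  0.2  -1.6 -19.4]
```

```bash
python3 - <<'E'
from h import *
l=-.07;im=grab_frame("scene");cv2.imwrite("pics/s_a.png",im[:,:,::-1])
T0=get_state()["wrist_torque"]@XB
while l>-.6:
    l-=.03;p,o=pose(l);movel(p,v=15,frame=o);pause(.15);s=st("%.2f"%l)
    if abs(s["wrist_torque"]@XB-T0)>.5:break
im=grab_frame("scene");cv2.imwrite("pics/s_b.png",im[:,:,::-1])
ims=[cv2.resize(cv2.imread(f)[185:275,290:440],None,fx=5,fy=3.2,interpolation=2) for f in("pics/scene0.png","pics/s_b.png")]
cv2.imwrite("pics/cmp.png",np.vstack(ims))
E
```

```text
-0.10 t6.98 lean-0.099 F(b)[-1.8 -1.9  7.2] T(b)[-0.48  0.25 -0.07] w28.64 g80.9 TCP-G [  0.1  -2.2 -19.4]
-0.13 t7.38 lean-0.129 F(b)[-2.1 -2.9  6.9] T(b)[-0.47  0.25 -0.05] w29.07 g80.9 TCP-G [  0.1  -2.8 -19.4]
-0.16 t7.78 lean-0.159 F(b)[-1.4 -2.2  6.7] T(b)[-0.47  0.22 -0.08] w28.74 g80.9 TCP-G [  0.2  -3.4 -19.3]
-0.19 t8.18 lean-0.189 F(b)[-1.3 -3.2  7.3] T(b)[-0.4   0.17 -0.08] w28.82 g80.9 TCP-G [  0.2  -3.9 -19.2]
-0.22 t8.58 lean-0.219 F(b)[-1.3 -0.9  7.3] T(b)[-0.3   0.14 -0.09] w28.53 g80.9 TCP-G [  0.2  -4.5 -19. ]
-0.25 t8.98 lean-0.249 F(b)[-1.1 -1.5  7.2] T(b)[-0.36  0.14 -0.07] w28.89 g80.9 TCP-G [  0.1  -5.1 -18.9]
-0.28 t9.38 lean-0.279 F(b)[-0.  -2.   7.6] T(b)[-0.34  0.15 -0.06] w28.58 g80.9 TCP-G [  0.2  -5.6 -18.7]
-0.31 t9.78 lean-0.309 F(b)[-1.5 -2.4  8.8] T(b)[-0.07  0.19 -0.03] w28.42 g81.0 TCP-G [  0.1  -6.2 -18.6]
-0.34 t10.18 lean-0.338 F(b)[-2.5 -4.8  9.1] T(b)[ 0.98  0.25 -0.04] w28.37 g82.3 TCP-G [  0.1  -6.6 -18.3]
```

View pics/cmp.png

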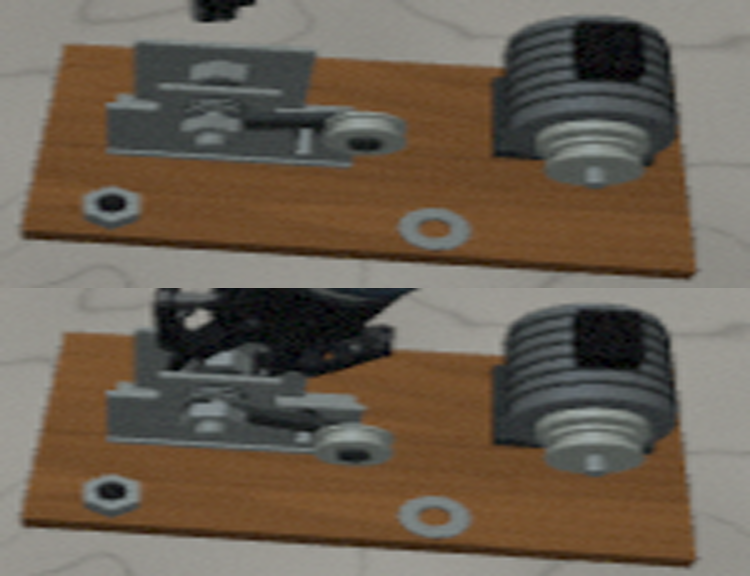

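The arm has swung down: the pulley dropped from about (360,130) to (352,443−288), and the arm lies on the pin. The torque jumped 1.3 N·m within the last 0.06 rad, which is a firm stop. I'll check that it holds.

```bash
python3 - <<'E'
from h import *
for _ in range(3): pause(.5);s=st("hold")
if s["wrist_torque"]@XB>.5 and s["grip_force"]>60: print(job_done())
E
```

```text
hold t10.73 lean-0.338 F(b)[-2.  -4.   9.6] T(b)[ 0.98  0.2  -0.07] w28.47 g82.3 TCP-G [  0.1  -6.6 -18.3]
hold t11.23 lean-0.338 F(b)[-1.2 -4.   9.1] T(b)[ 1.02  0.21 -0.04] w28.96 g82.3 TCP-G [  0.1  -6.5 -18.3]
hold t11.73 lean-0.338 F(b)[-1.5 -4.3  8.9] T(b)[ 1.    0.24 -0.03] w28.48 g82.3 TCP-G [  0.2  -6.6 -18.2]
the job is handed in; nothing more can be done
None
```

The job is handed in after about 12 s: the bolt head is gripped across its flats at about 82 N, and the swing arm is down and held against the stop pin, the reading staying steady for 1.5 s beforehand, so you can tighten the nut.

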